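# Set the orange dust gate to its middle click

### The arm

A 6-joint arm with a two-finger parallel gripper is mounted at the origin on the work surface. World frame = base frame: x ahead of the robot, y to its left, z up, the work surface at z = 0. Lengths are in m, angles in rad, forces in N, time in s.
With the tool pointing down it reaches from about 0.3 to 0.875 m from the base axis. Payload 6.4 kg.
Tool frame: the origin (TCP) lies at the very end of the fingers, on their centre line; the grasp point (between the pads) lies 19 mm behind it; x points along the fingers, y is the direction in which the jaws open and shut, and the axes are right-handed (so a half turn about x gives the same grasp; the last joint's range is limited). The gripper opens to 85 mm and grips with 20 to 120 N. Pads are 22 mm wide; open, the fingers measure 114 mm over their backs; the gripper's body (76 mm by 85 mm) begins 54 mm behind the grasp point. The pads swing forward as they close: fully open they stand 13 mm farther back than shut.
Start: joints at [-1.547, 0.181, 1.607, -0, 1.354, -0.206], TCP at [0.131, -0.56, 0.231] pointing down, gripper open.
Joint ranges: [-2.99, 2.99], [-0.89, 2.07], [0.3, 2.58], [-1.14, 4.28], [0, 2.63], [-3.12, 3.12]. Speed limits (rad/s): [2.57, 2.57, 3.01, 3.14, 3.14, 3.14].

### API

Orientations are given as a unit quaternion [w, x, y, z].
In Python, from bench import status, optics, hand_in gives the robot as it stands. The module is installed in compiled form; this text tells all that it offers.
- The arm moves only by the shell command python3 -m jog 'ROWS'. ROWS is JSON, one flat list of numbers, 5 for each row, row after row: the shift along the tool's x, y, z in mm, then the turn about the tool's x in degrees, then the opening in per cent of the stroke, from 0 (shut) to 100 (fully open). In form: [tx, ty, tz, yaw, gripper, tx, ty, tz, yaw, gripper, ...]. A call has exactly 5 rows; each row is the pose to reach, as a shift and turn from the pose commanded when the call began, along the tool's axes at that moment; what a row does not reach only later rows make up. A row lasts 1/10 s, in which the tool goes at most 50 mm and 8.59 degrees, less where a joint would pass 70% of its speed; a pose out of reach is approached as far as the arm can. A call with a gripper value outside its range is refused whole. The fingers move at their own pace and stop on an object; the grip force is fixed at half the most. Time passes only in rows, so rows that repeat a pose let the fingers close, or fill a call up. It gives the time, the measured TCP pose, the force and the opening at its end, in the units of the state.
- status.get_obs(): the state, without advancing time (a new reading comes with each control period).
- optics.camera(name): name is "scene" or "top"; returns the picture (400x640x3 uint8, red, green, blue); there is no depth.
- optics.get_calibration(name): a dict with "vertical_fov" (degrees; the focal length in pixels is half the picture's height over the tangent of half this angle, whatever the lens; pixels are square), "cx", "cy" (the principal point, pixels), "extrinsics" (4x4, takes a point from camera to world coordinates). Camera axes: x right, y up, looking along -z (the intrinsics and any distortion apply to the point x, -y, -z); pixel columns grow to the right and rows downward; lengths in m; the calibration is good to about 2 mm. A picture is of the moment at which its call begins. get_calibration takes no time and is no camera call.
- hand_in(): hands the job in, once; it reports no verdict.
The state is a dict: "time_s": time; "q": joint angles; "dq": joint speeds; "joint_efforts": joint torques, N m; "eef_pos": TCP position; "eef_rot": TCP orientation; "wrist_force": force on the tool from outside, world axes, zero at the start; "torque": the same for the moment, N m; "opening": opening from 0.0 (shut) to 1.0 (fully open).
Only numpy, scipy, OpenCV 4.12 (cv2) and the standard library are available. Lean on these libraries where they do the work, as an engineer would, in place of code of your own. Each camera call takes 0.05 s, during which the arm holds its last target. There are 200 camera calls.

### The job

The sanding station needs half suction: push the rod with the orange knob, which is pulled fully out of its dust-extraction gate, in to its middle click position (not all the way home) and let go of it. Leave the blue rod set as it is, and do not knock over or shove away the yellow glue bottle.

Things in the scene. Friction and masses are not known exactly. Their poses are not given: they have to be found in the camera images.
- orange_rod (a joint): Travel of the orange-knobbed rod, m: 0 fully out (starts within a few mm of it), 0.030 middle click, 0.060 fully in. About 7 to 10 N pushes it over the hump half-way between clicks; left within 10 mm of a click it snaps there by itself. Knob centre to box front: 105 mm out, 75 mm middle, 45 mm in; marks on the tongue below lie at these places, the broad red one at the middle click.
- orange_knob (a point): Centre of the orange knob, a level cylinder 32 mm in diameter, 30 mm long, centre 65 mm above the table, on the end of a level 10 mm steel rod; moves with the rod. x: level, along the rod from knob into the gate (pushing direction); y: across; z: up. Its gate is fixed, a grey steel box 90 mm high, 110 wide, 100 deep, orange square on the lid; its place and yaw vary.
- blue_knob (a point): Centre of the blue knob of a second, like gate (blue square on the lid), same sizes and axes as the orange one; its rod stands anywhere from out to in and must stay so. Both gates have a 16 mm long bushing round the rod on the box front and, on the table below the rod, a flat tongue 6 mm thick, 70 mm wide, reaching 125 mm out.
- glue_centre (a point): Centre (half-way up, 65 mm above the table) of a loose upright yellow glue bottle, 56 mm in diameter and 130 mm tall, at one side; z is its own upright axis. To be left standing where it is.
Not all that is in view belongs to the job. Leave any black or green look-alike of the part that bears glue_centre alone.

How it is judged:
By the outcome, as a careful person would: the job done as asked, in the order asked, and still so for the second after the job is handed in, with the robot touching nothing.
It also fails if it takes over 32 s, if anything falls off the work surface, if the arm or the gripper's body presses on something with over 40 N, if the wrist force passes 120 N, or if a joint passes its speed limit or range.

## Working session

There is one attempt and no reset: what is moved stays moved. The work goes in short steps, Python scripts to look and compute and a shell command to move; the robot and the scene stay as the last step left them, time stands still between calls to the robot, and variables do not carry over. Pictures are saved under pics/ and viewed, on a budget of 10 in all, crops included, one or two more only if the job needs it, and the job is handed in when it is done.

```bash
mkdir -p pics; python3 - <<'E'
from bench import status, optics
import cv2, numpy as np
for n in("scene","top"):
    im=optics.camera(n); cv2.imwrite(f"pics/{n}0.png",im[:,:,::-1])
    c=optics.get_calibration(n); print(n,{k:(np.round(v,4).tolist() if k=="extrinsics" else v) for k,v in c.items()})
o=status.get_obs(); print(o)
E
```

```text
scene {'vertical_fov': 54.24448066959679, 'cx': 319.11168631734773, 'cy': 195.2723398759952, 'extrinsics': [[0.1512, -0.6496, 0.7451, 1.2613], [0.9883, 0.1153, -0.1, 0.0066], [-0.021, 0.7515, 0.6594, 0.6584], [0.0, 0.0, 0.0, 1.0]]}
top {'vertical_fov': 46.67099990659969, 'cx': 321.7949968280299, 'cy': 198.48748914825435, 'extrinsics': [[0.0153, 0.9876, -0.1563, 0.4063], [-0.9999, 0.0163, 0.0047, 0.1021], [0.0072, 0.1562, 0.9877, 1.0909], [0.0, 0.0, 0.0, 1.0]]}
{'time_s': 0.1, 'q': array([-1.54732957e+00,  1.81495976e-01,  1.60789717e+00,  1.02274362e-05,
        1.35381175e+00, -2.06332494e-01]), 'dq': array([ 0.00200057, -0.00122399, -0.00259839,  0.00096109,  0.00013728,
        0.00052399]), 'joint_efforts': array([ 4.85231806e-05, -4.45874941e+01, -3.52241671e+01, -2.68401527e-04,
        4.10713779e-03, -7.89736021e-06]), 'eef_pos': array([ 0.13096481, -0.55937721,  0.23046305]), 'eef_rot': array([ 0.08049954,  0.70249975,  0.08163416, -0.70238863]), 'wrist_force': array([-0.01450314,  0.12542378,  0.36607945]), 'torque': array([-0.05946022, -0.00607912, -0.05171496]), 'opening': 0.9990059196701352}
```

View pics/scene0.png

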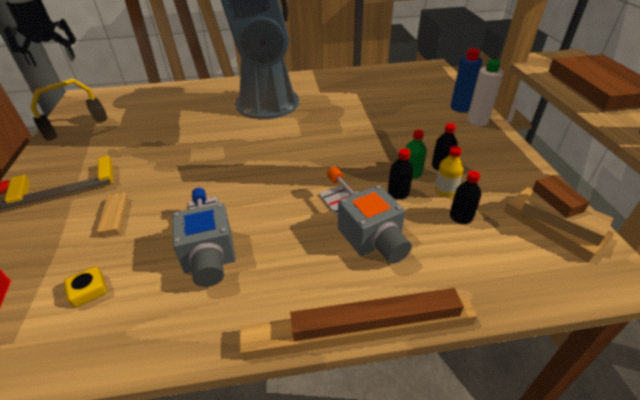

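View pics/top0.png

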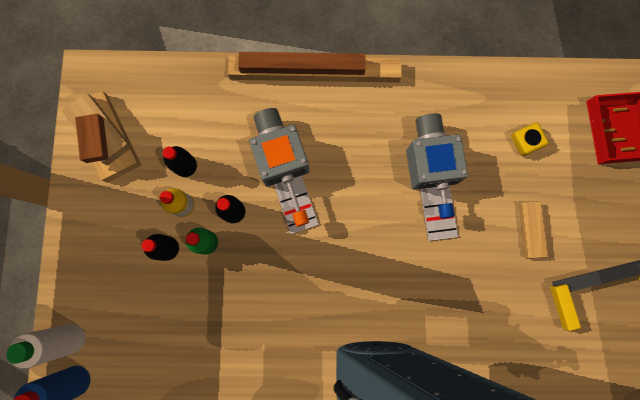

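The scene view shows the orange knob at (335,174), pulled far out, and its lid square at (371,204). The blue knob is at (199,194) and the yellow bottle at (450,172). In the top view the orange knob is at (299,217), its lid at (278,151), the blue knob at (446,211), and the yellow bottle at (175,201) among black and green ones.

Things that could be taken for the orange knob:
- **Orange knob:** top (299,217). This is my choice, because it is on the gate with the orange lid square.
- **Blue knob:** top (446,211).
- **Red bottle caps:** top (145,245), (192,240) and others.
- **Orange lid square:** top (278,151).

I'll check this choice in one close crop.

```bash
python3 - <<'E'
import cv2, numpy as np
t=cv2.imread("pics/top0.png")[95:245,235:335]; s=cv2.imread("pics/scene0.png")[155:265,310:420]
t=cv2.resize(t,None,fx=4,fy=4,interpolation=cv2.INTER_CUBIC); s=cv2.resize(s,None,fx=3.6,fy=3.6,interpolation=cv2.INTER_CUBIC)
o=np.zeros((600,800,3),np.uint8); o[:600,:400]=t; o[:396,400:796]=s
cv2.imwrite("pics/crop0.png",o)
E
```

```text
(no output)
```

View pics/crop0.png

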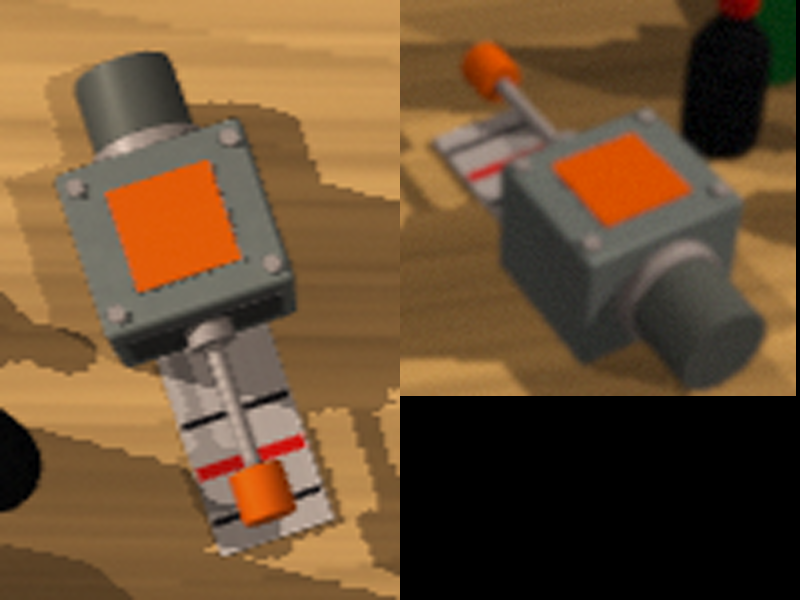

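The choice holds: the knob is on the gate with the orange square, with the rod fully out and the knob over the outer black mark. In the crop the knob centre is at top (263,492) and scene (490,71), and the lid square at top (174,226) and scene (622,180).

```bash
cat > h.py <<'E'
from bench import status, optics
import cv2, numpy as np
from scipy.spatial.transform import Rotation as R
C={n:optics.get_calibration(n) for n in("scene","top")}
def ray(n,u,v):
    c=C[n]; f=200/np.tan(np.radians(c["vertical_fov"])/2); E=np.array(c["extrinsics"])
    d=E[:3,:3]@[(u-c["cx"])/f,-(v-c["cy"])/f,-1]; return E[:3,3],d/np.linalg.norm(d)
def tri(pt,ps):
    A=0;b=0;L=[]
    for n,p in(("top",pt),("scene",ps)):
        o,d=ray(n,*p);M=np.eye(3)-np.outer(d,d);A=A+M;b=b+M@o;L.append((o,M))
    x=np.linalg.solve(A,b); return x.round(4),[round(np.linalg.norm(M@(x-o))*1e3,1) for o,M in L]
def onz(n,p,z):
    o,d=ray(n,*p); return (o+d*(z-o[2])/d[2]).round(4)
def Rt(o): return R.from_quat(o["eef_rot"],scalar_first=True).as_matrix()
E
python3 - <<'E'
from h import *
t=lambda x,y:((x+.5)/4-.5+235,(y+.5)/4-.5+95)
s=lambda x,y:((x-400+.5)/3.6-.5+310,(y+.5)/3.6-.5+155)
print("knob",tri(t(263,492),s(490,71)))
print("lid",tri(t(174,226),s(622,180)))
lid=onz("top",t(174,226),.09);kn=onz("top",t(263,489),.065);print(lid,kn,np.hypot(*(lid-kn)[:2]),np.degrees(np.arctan2(*(lid-kn)[1::-1])))
sq=[onz("top",t(*p),.09) for p in((104,192),(210,161),(241,261),(138,292))]
for a,b in((0,3),(1,2)):print("edge yaw",np.degrees(np.arctan2(*(sq[a]-sq[b])[1::-1])))
print("redmark",onz("top",t(249,459),.006), "glue cap",tri((167,197),(456,152)), "blacknear",onz("top",(222,202),.13),
 "blue knob",onz("top",(446,211),.065))
print(Rt(status.get_obs()).round(3))
E
```

```text
knob (array([0.5245, 0.1446, 0.068 ]), [np.float64(0.5), np.float64(0.5)])
lid (array([0.6695, 0.1969, 0.0908]), [np.float64(1.1), np.float64(1.1)])
[0.6695 0.1959 0.09  ] [0.5264 0.1442 0.065 ] 0.1521528836401072 19.86406891216345
edge yaw 20.17793415131347
edge yaw 18.163120595874044
redmark [0.551  0.1553 0.006 ] glue cap (array([0.5583, 0.4269, 0.1212]), [np.float64(2.2), np.float64(2.2)]) blacknear [0.5475 0.3062 0.13  ] blue knob [ 0.5449 -0.1808  0.065 ]
[[-0.     0.228 -0.974]
 [ 0.002 -0.974 -0.228]
 [-1.    -0.002 -0.   ]]
```

The points agree. The knob triangulates to (0.525, 0.145, 0.067) and the lid centre to (0.6695, 0.196, 0.091). Yaw is about 19.5°, and knob to lid is 0.153 m against 0.155 expected. The middle-click spot worked out from the lid is (0.5516, 0.1547), which matches the red mark at (0.551, 0.1553).

I'll push with shut fingers from behind the knob. First I go above the standoff point at (0.476, 0.128).

```bash
python3 -m jog '[0,-30,-25,0,0, 0,-60,-50,0,0, 0,-90,-75,0,0, 0,-120,-100,0,0, 0,-150,-123,0,0]'; python3 -m jog '[0,-30,-25,0,0, 0,-60,-50,0,0, 0,-90,-75,0,0, 0,-120,-100,0,0, 0,-150,-123,0,0]'
```

```text
time_s: 0.6
eef_pos: [0.2171, -0.384, 0.2308]
eef_rot: [0.081, 0.702, 0.081, -0.702]
wrist_force: [1.1, 0.2, -0.6]
opening: 0.14
time_s: 1.1
eef_pos: [0.3025, -0.2101, 0.2311]
eef_rot: [0.081, 0.702, 0.081, -0.702]
wrist_force: [0.6, -0.1, -0.5]
opening: -0.001
```

```bash
python3 -m jog '[0,-30,-25,0,0, 0,-60,-50,0,0, 0,-90,-75,0,0, 0,-120,-100,0,0, 0,-150,-123,0,0]'; python3 -m jog '[0,-30,-25,-2,0, 0,-60,-50,-4,0, 0,-90,-75,-6,0, 0,-140,-123,-6.3,0, 0,-140,-123,-6.3,0]'
python3 - <<'E'
from h import *
o=status.get_obs(); M=Rt(o); print(M.round(3), o["eef_pos"].round(4), o["q"].round(2))
d=np.array([.943,.334,0]); k=np.array([.5245,.1446,.066])
print("to standoff, tool mm",(M.T@(k-.051*d+[0,0,-.019]-o["eef_pos"])*1e3).round(1))
E
```

```text
time_s: 1.6
eef_pos: [0.3882, -0.036, 0.2312]
eef_rot: [0.081, 0.703, 0.081, -0.702]
wrist_force: [0.6, -0.9, 0.0]
opening: -0.002
time_s: 2.1
eef_pos: [0.4766, 0.1299, 0.231]
eef_rot: [0.12, 0.697, 0.121, -0.697]
wrist_force: [-0.1, -1.1, 0.0]
opening: -0.002
[[ 0.     0.336 -0.942]
 [ 0.001 -0.942 -0.336]
 [-1.    -0.001 -0.   ]] [0.4766 0.1299 0.231 ] [ 0.02 -0.    1.81  0.    1.34  1.25]
to standoff, tool mm [184.    2.3   1. ]
```

```bash
python3 -m jog '[40,2,1,0,0, 80,2,1,0,0, 120,2,1,0,0, 155,2,1,0,0, 184,2,1,0,0]'; python3 -m jog '[0,0,0,0,0, 0,0,0,0,0, 0,0,0,0,0, 0,0,0,0,0, 0,0,0,0,0]'
python3 - <<'E'
from h import *
a=cv2.resize(optics.camera("top")[:,:,::-1][95:245,235:335],None,fx=4,fy=4,interpolation=cv2.INTER_CUBIC)
b=cv2.resize(optics.camera("scene")[:,:,::-1][125:225,280:380],None,fx=4,fy=4,interpolation=cv2.INTER_CUBIC)
o=np.zeros((600,800,3),np.uint8); o[:600,:400]=a; o[:400,400:]=b
cv2.imwrite("pics/crop1.png",o)
E
```

```text
time_s: 2.6
eef_pos: [0.474, 0.1245, 0.0449]
eef_rot: [-0.119, -0.696, -0.12, 0.698]
wrist_force: [1.2, 0.6, 0.2]
opening: -0.004
time_s: 3.1
eef_pos: [0.4765, 0.1245, 0.0487]
eef_rot: [0.12, 0.698, 0.119, -0.696]
wrist_force: [1.0, -0.2, 0.2]
opening: 0.0
```

View pics/crop1.png

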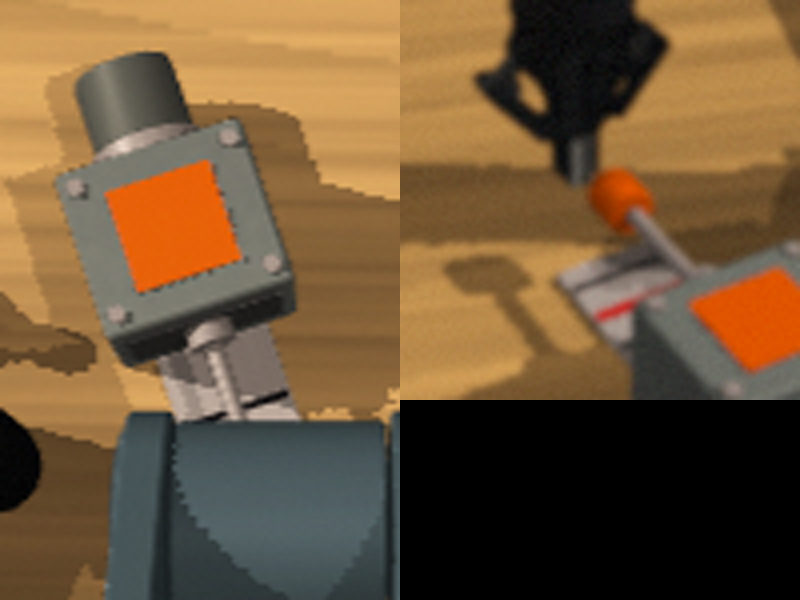

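In the scene crop the shut fingers are at (577,165), just behind the knob at (620,200) and in line with it, with nothing else nearby. The arm hides the knob from the top camera. The TCP is about 3 mm right of the rod line, so I'll correct that and ease forward to contact.

```bash
python3 -m jog '[0,-3,-5,0,0, 0,-3,-12,0,0, 0,-3,-18,0,0, 0,-3,-22,0,0, 0,-3,-26,0,0]'; python3 -m jog '[0,0,-2,0,0, 0,0,-4,0,0, 0,0,-6,0,0, 0,0,-8,0,0, 0,0,-8,0,0]'
```

```text
time_s: 3.7
eef_pos: [0.4993, 0.1361, 0.0472]
eef_rot: [-0.12, -0.697, -0.12, 0.697]
wrist_force: [-0.4, 0.3, 0.7]
opening: -0.002
time_s: 4.2
eef_pos: [0.5055, 0.1384, 0.047]
eef_rot: [-0.12, -0.696, -0.12, 0.698]
wrist_force: [-4.9, -2.0, 3.0]
opening: -0.001
```

Contact: about 5 N directly against the push, and the TCP is on the rod line. About 23 mm remain to the middle click. I'll go on slowly over the hump and stop a few mm short so that the detent does the rest.

```bash
python3 -m jog '[0,0,-2,0,0, 0,0,-4,0,0, 0,0,-6,0,0, 0,0,-8,0,0, 0,0,-8,0,0]'; python3 -m jog '[0,0,-2,0,0, 0,0,-4,0,0, 0,0,-6,0,0, 0,0,-8,0,0, 0,0,-8,0,0]'
python3 - <<'E'
from h import *
cv2.imwrite("pics/crop2.png",cv2.resize(optics.camera("scene")[:,:,::-1][125:225,280:420],None,fx=5,fy=5,interpolation=cv2.INTER_CUBIC))
E
```

```text
time_s: 4.7
eef_pos: [0.5146, 0.1414, 0.0474]
eef_rot: [0.119, 0.697, 0.12, -0.696]
wrist_force: [-0.5, -0.4, 0.5]
opening: -0.0
time_s: 5.2
eef_pos: [0.5219, 0.144, 0.0474]
eef_rot: [0.12, 0.697, 0.12, -0.697]
wrist_force: [0.1, 0.7, 0.0]
opening: 0.003
```

View pics/crop2.png

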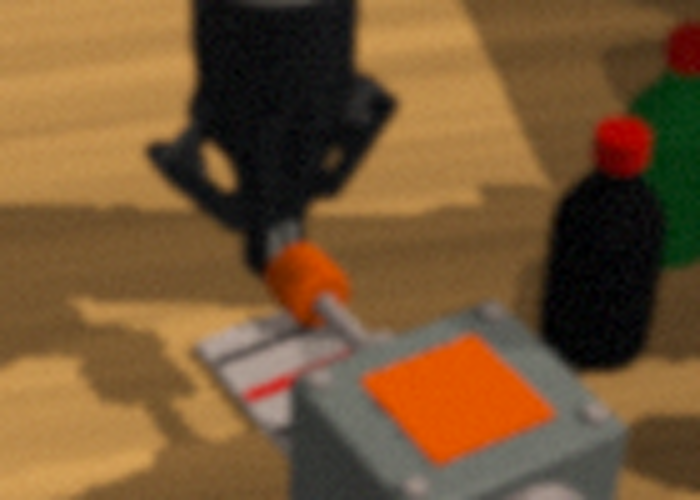

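The knob has moved to crop (309,284). The force has fallen to about zero, so it has gone over the hump. I'll check the travel, back off and look from above.

```bash
python3 - <<'E'
from h import *
p=onz("scene",((309.5)/5-.5+280,284.5/5-.5+125),.066);print(p, "travel from start",(p-onz("scene",(90.5/3.6-.5+310,71.5/3.6-.5+155),.066))[:2]@[.943,.334])
E
python3 -m jog '[0,0,15,0,0, 0,0,30,0,0, 0,0,40,0,0, -40,0,45,0,0, -80,0,45,0,0]'; python3 -m jog '[-40,0,0,0,0, -80,0,20,0,0, -80,50,60,0,0, -80,90,90,0,0, -80,130,120,0,0]'; python3 -m jog '[0,40,40,0,0, 0,80,80,0,0, 0,110,110,0,0, 0,120,120,0,0, 0,120,120,0,0]'
python3 - <<'E'
from h import *
a=optics.camera("top")[:,:,::-1]; cv2.imwrite("pics/top3.png",a)
cv2.imwrite("pics/crop3.png",cv2.resize(a[95:245,235:335],None,fx=4,fy=4,interpolation=cv2.INTER_CUBIC))
E
```

```text
[0.5516 0.1566 0.066 ] travel from start 0.03158679999999996
time_s: 5.75
eef_pos: [0.4769, 0.1287, 0.1269]
eef_rot: [-0.119, -0.695, -0.12, 0.698]
wrist_force: [2.1, -0.1, 0.6]
opening: -0.004
time_s: 6.25
eef_pos: [0.4129, -0.0213, 0.208]
eef_rot: [0.121, 0.697, 0.12, -0.696]
wrist_force: [0.1, -0.8, -0.4]
opening: -0.002
time_s: 6.75
eef_pos: [0.3394, -0.1757, 0.2076]
eef_rot: [0.118, 0.697, 0.117, -0.697]
wrist_force: [0.1, 0.2, -0.3]
opening: 0.002
```

View pics/crop3.png

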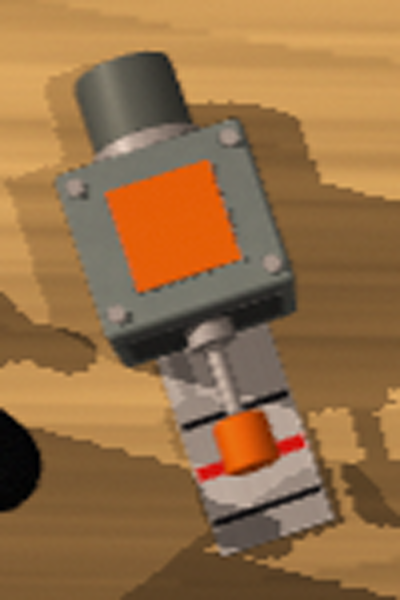

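View pics/top3.png

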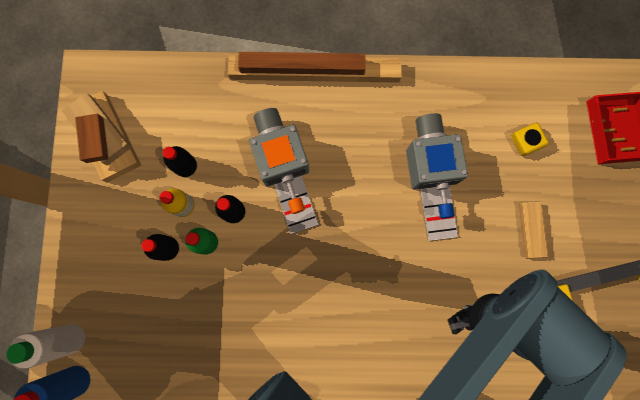

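From above, the orange knob sits over the red mark at crop (245,441). The blue knob is still at (446,211) and the yellow bottle at (175,201), both unmoved. I'll do a final number check and hand in.

```bash
python3 - <<'E'
from h import *
from bench import hand_in
t=lambda x,y:((x+.5)/4-.5+235,(y+.5)/4-.5+95)
k=onz("top",t(245,441),.065); l=onz("top",t(174,226),.09); D=np.hypot(*(k-l)[:2])-.05
print("knob",k,"to box front",D)
a=cv2.imread("pics/top0.png").astype(int);b=cv2.imread("pics/top3.png").astype(int);d=abs(a-b).max(2)
print("diff blue",(d[180:245,425:465]>60).sum(),"glue",(d[185:220,155:197]>60).sum())
if .068<D<.083: print(hand_in())
E
```

```text
knob [0.5532 0.1549 0.065 ] to box front 0.07331540860735931
diff blue 0 glue 0
the job is handed in; nothing more can be done
None
```

The orange-knobbed rod is at its middle click, the gripper has let go and moved clear, and I have handed the job in. `hand_in()` gives no verdict.

I pushed the knob along its rod axis with the shut fingers. The force was about 5 N at the one reading taken before the hump. It was about zero after it, so the detent took over.

- **Orange rod:** the last top view puts the knob centre 73 mm from the box front, against 75 mm nominal, and over the red mark. The scene view gave about 31.6 mm of travel from the start. Both are within measuring error.
- **Blue rod and glue bottle:** the top pictures before and after show no changed pixels around either one.
- **Time:** about 7 s on the robot's clock, with no failed checks.
- **Small disagreements:** the first knob height came out at 68 mm (65 mm nominal), and the yellow bottle's cap was located only to about 2 mm. Neither affected the push.

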